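# Nest the saucepans with handles fanned

### The job

Tidy up the three little steel saucepans: nest the medium one in the large one and the small one in the medium one, each standing flat on the bottom of the pan below. Fan the handles out like spread fingers, about 50 degrees from each to the next, so that none lies over another or points straight opposite another. Leave the mug where it stands.

Things in the scene. Friction and masses are not known exactly. Their poses are not given: they have to be found in the camera images.
- large_pan: Largest round steel pan, loose; rim 140 mm, foot 132, inside 127 (bottom) to 135 mm across. All 3 pans: 55 mm high, 4 mm bottom, 2.5 mm wall; handle a straight level black bar, flat sides, 14 mm wide, 62 to 72 mm above the pan's underside, carried by a strap at the rim. Here it lies 72 to 155 mm from the centre. Origin: centre of underside; z up, x along the handle, outward.
- medium_pan: Medium steel pan, built like the large one, 0.17 kg; rim 96 mm, foot 88, inside 83 to 91 mm across; handle bar 50 to 140 mm from the centre: grip about 100 mm out, clear of the large rim. Nested, its underside is 4 mm above the large pan's: its handle passes over that rim but would strike that handle. Origin: centre of underside; z up, x along the handle, outward.
- small_pan: Small steel pan, built like the large one, 0.11 kg; rim 58 mm, foot 50 mm across; handle bar 31 to 130 mm from the centre: grip about 100 mm out. Nested, its underside is 4 mm above the medium pan's. Origin: centre of underside; z up, x along the handle, outward.
- mug: A white mug with a green inside and one ring handle, 80 mm across, 91 mm high; a bystander. Origin under its middle, on the worktop.

How it is judged:
By the outcome, as a careful person would: the job done as asked, in the order asked, and still so for the second after the job is handed in, with the robot touching nothing.
It also fails if it takes over 51 s, if anything falls off the work surface, if the arm or the gripper's body presses on something with over 40 N, if the wrist force passes 120 N, or if a joint passes its speed limit or range.

### The arm

A 6-joint arm with a two-finger parallel gripper is mounted at the origin on a cart in front of the work surface, level with it; the furniture and walls round the work are solid. World frame = base frame: x ahead of the robot, y to its left, z up, the work surface at z = 0. Lengths are in m, angles in rad, forces in N, time in s.
With the tool pointing down it reaches from about 0.225 to 0.875 m from the base axis. Payload 3.4 kg.
Tool frame: the origin (TCP) lies midway between the tips of the shut fingers; the grasp point (between the pads) lies 19 mm behind it (pinch_z is the distance from the TCP to the grasp point, in m); z points along the fingers, y is the line along which they close (so a half turn about z gives the same grasp; the last joint's range is limited). The gripper opens to 85 mm and grips with 20 to 120 N. Pads are 22 mm wide; open, the fingers measure 114 mm over their backs; the gripper's body (76 mm by 85 mm) begins 54 mm behind the grasp point. The pads swing forward as they close: fully open they stand 13 mm farther back than shut.
Start: joints at [-1.423, 0.276, 1.505, -0, 1.361, -0.121], TCP at [0.153, -0.554, 0.231] pointing down, gripper open.
Joint ranges: [-2.89, 2.89], [-0.75, 2.08], [0.22, 2.7], [-1.18, 4.32], [0.11, 2.71], [-2.7, 2.7]. Speed limits (rad/s): [2.57, 2.57, 3.14, 3.14, 3.14, 3.14].

### API

Orientations are given as a unit quaternion [w, x, y, z].
In Python, from rig import get_state, get_image, sign_off, pinch_z gives the robot as it stands.
- The arm moves only by the tool send_rows, never from a script. Its argument "steps" is one flat list of numbers, 5 for each row, row after row: the gripper's target within -1 to 1 (fully open at 1, half-way at 0, shut at -1), then the shift along the tool's x, y, z in cm, then the turn about the tool's z in degrees. In form: [gripper, x, y, z, roll, gripper, x, y, z, roll, ...]. A call has 1 to 12 rows; each row shifts and turns the commanded pose from where the row before left it, along the tool's axes as they then stand; what a row does not reach is not made up. A row lasts 1/10 s, in which the tool goes at most 50 mm and 8.59 degrees, less where a joint would pass 70% of its speed; a pose out of reach is approached as far as the arm can. A call is refused whole if a number of a shift passes 5 or a number of a turn 8.59, either way. A call with a gripper value outside its range is refused whole. The fingers move at their own pace and stop on an object; "newtons" is the grip in N (left out, the last holds). Time passes only in rows, so rows that do not move let the fingers close. It gives the time, the measured TCP pose, the force, the opening and the grip force at its end, in the units of the state.
- get_state(): the state, without advancing time (a new reading comes with each control period).
- get_image(name): name is "scene" or "top" or "wrist"; returns a dict with "color" (384x512x3 uint8, red, green, blue), "mtx" (3x3 intrinsics, pixels), "T" (4x4, takes a point from camera to world coordinates); the wrist camera has in their place "mount" (4x4, takes a point from camera to tool coordinates, whose origin is the TCP and whose axes are the flange's). Camera axes: x right, y down, z forward; pixel columns grow to the right and rows downward; lengths in m; the calibration is good to about 2 mm. A picture is of the moment at which its call begins: read the wrist's pose just before it. There is no depth.
- sign_off(): hands the job in; it is judged then, once.
The state is a dict: "clock": time; "qpos": joint angles; "qd": joint speeds; "effort": joint torques, N m; "position": TCP position; "ee_rot": TCP orientation; "contact_force": force on the tool from outside, world axes, zero at the start; "moment": the same for the moment, N m; "width": finger opening in m; "gripper_force": force on a finger pad.
Only numpy, scipy, OpenCV 4.12 (cv2) and the standard library are available. Lean on these libraries where they do the work, as an engineer would, in place of code of your own. Each camera call takes 0.05 s, during which the arm holds its last target. There are 200 camera calls.

## Working session

There is one attempt and no reset: what is moved stays moved. The work goes in short steps, Python scripts to look and compute and a tool call to move; the robot and the scene stay as the last step left them, time stands still between calls to the robot, and variables do not carry over. Pictures are saved under pics/ and viewed, at most 10 in all, crops included, and the job is handed in when it is done.

Besides the shell and the picture viewer there is one more tool, called after "Emit:" as name(argument=value, ...), one argument or row to a line, values as JSON. send_rows: Moves the arm, as the interface text tells. Its arguments: {"type":"object","properties":{"steps":{"type":"array"},"newtons":{"type":"number"}},"required":["steps"]}

```bash
ls; mkdir -p pics
python3 - <<'E'
from rig import *
import cv2,numpy as np
print(get_state(),pinch_z)
a=get_image("top");b=get_image("scene")
for n,i in(("top",a),("scene",b)):
    cv2.imwrite(f"pics/{n}0.png",i["color"][:,:,::-1]);print(n,i["mtx"].tolist(),i["T"].round(4).tolist())
np.savez("cam0.npz",tc=a["color"],tm=a["mtx"],tT=a["T"],sc=b["color"],sm=b["mtx"],sT=b["T"])
E
```

```text
pics
{'clock': 0.0, 'qpos': array([-1.42301826e+00,  2.76601752e-01,  1.50612826e+00, -2.11511432e-05,
        1.36069369e+00, -1.20987799e-01]), 'qd': array([-0.00017139, -0.00014553,  0.00112608,  0.00107884,  0.00035673,
       -0.00108623]), 'effort': array([ 7.71495047e-05, -4.16778839e+01, -2.45804644e+01, -1.54647597e-05,
        1.09538849e-02, -8.30200548e-06]), 'position': array([ 0.15260303, -0.55383637,  0.2304378 ]), 'ee_rot': array([-9.15303603e-04,  9.90983482e-01,  1.33980970e-01, -2.26032593e-05]), 'contact_force': array([ 0.15733777,  0.24631234, -0.17581201]), 'moment': array([-0.00824748,  0.00240893,  0.01213307]), 'gripper_force': 0.0, 'width': 0.08559029035701038} 0.0187
top [[400.93905130782673, 0.0, 251.50093994942688], [0.0, 400.93905130782673, 200.17953546391794], [0.0, 0.0, 1.0]] [[0.0238, -0.9862, 0.164, 0.495], [-0.9997, -0.0234, 0.0049, 0.117], [-0.001, -0.1641, -0.9864, 0.8735], [0.0, 0.0, 0.0, 1.0]]
scene [[393.15447027752305, 0.0, 261.36370239241336], [0.0, 393.15447027752305, 188.54432645484712], [0.0, 0.0, 1.0]] [[-0.8535, -0.3945, 0.3404, 0.3353], [-0.5211, 0.6491, -0.5542, 0.6088], [-0.0023, -0.6504, -0.7596, 0.695], [0.0, 0.0, 0.0, 1.0]]
```

View pics/top0.png

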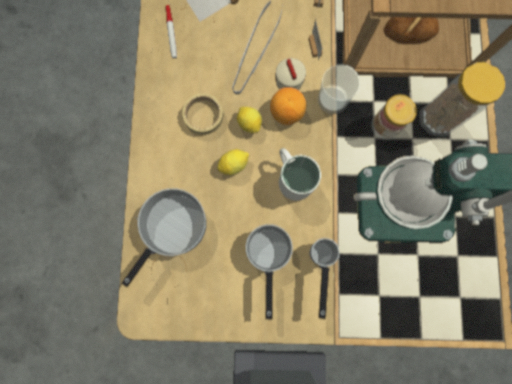

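View pics/scene0.png

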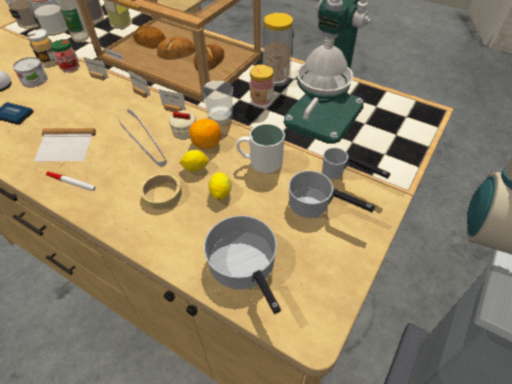

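The top view shows the large pan's rim centred near (172,223) with its handle tip at (126,283). The medium pan is at (269,248) with its handle straight down to (269,317), the small pan at (323,252) with its handle down to (323,316), and the mug at (300,177). The scene view agrees: all the pans stand upright, and the space around their handles is clear.

```bash
cat > h.py <<'E'
import numpy as np,cv2
from rig import *
from scipy.spatial.transform import Rotation as R
def cast(px,K,T,z):
    px=np.atleast_2d(np.asarray(px,float))
    d=np.c_[px,np.ones(len(px))]@np.linalg.inv(K).T@T[:3,:3].T
    return T[:3,3]+d*((z-T[2,3])/d[:,2])[:,None]
def bars(img,K,T,z,vmax=75,amin=60):
    "dark elongated blobs -> pixel centre, world ends at height z"
    m=(img.max(2)<vmax).astype(np.uint8)
    out=[]
    for c in cv2.findContours(m,cv2.RETR_EXTERNAL,cv2.CHAIN_APPROX_NONE)[0]:
        if cv2.contourArea(c)<amin: continue
        b=cv2.boxPoints(cv2.minAreaRect(c)); 
        if np.linalg.norm(b[0]-b[1])>np.linalg.norm(b[1]-b[2]): b=np.roll(b,1,0)
        e=np.array([(b[0]+b[1])/2,(b[2]+b[3])/2])
        out.append((e,cast(e,K,T,z)))
    return out
def pose():
    s=get_state();w=s["ee_rot"];r=R.from_quat([w[1],w[2],w[3],w[0]]).as_matrix()
    return s["position"],r,np.degrees(np.arctan2(r[1,0],r[0,0]))
def plan(x,y,z,yaw):
    "roll to reach yaw; shift (cm) in the axes after the turn, and before it"
    p,r,a=pose();d=np.array([x,y,z])-p
    roll=-((yaw-a+180)%360-180)
    r2=r@R.from_euler("z",roll,degrees=True).as_matrix()
    print("at",p.round(4),"yaw",round(a,2),"roll",round(roll,2),"shift after turn cm",(r2.T@d*100).round(2),"before",(r.T@d*100).round(2))
E
python3 - <<'E'
from h import *
c=np.load("cam0.npz")
for k in"ts":
    print(k)
    for e,w in bars(c[k+"c"],c[k+"m"],c[k+"T"],.072):
        L=np.linalg.norm(w[0]-w[1])
        if .05<L<.14: print(e.round(1).tolist(),w[:,:2].round(3).tolist(),"L",round(L,3),"ang",np.degrees(np.arctan2(*(w[1]-w[0])[[1,0]])).round(1))
# rims: grey mask, ellipse of the outline at rim height
img=c["tc"];hsv=cv2.cvtColor(img,cv2.COLOR_RGB2HSV)
m=((hsv[...,1]<60)&(hsv[...,2]>60)).astype(np.uint8)
n,l,s,ce=cv2.connectedComponentsWithStats(m)
for p in((172,223),(269,248),(323,252)):
    i=l[p[1],p[0]];cn=max(cv2.findContours((l==i).astype(np.uint8),0,cv2.CHAIN_APPROX_NONE)[0],key=len)[:,0]
    w=cast(cn,c["tm"],c["tT"],.055)[:,:2].astype(np.float32)
    print(p,s[i],"circle",cv2.minEnclosingCircle(w), "ell",cv2.fitEllipse(w))
E
```

```text
t
[[257.0, 376.5], [313.0, 376.5]] [[0.291, 0.103], [0.294, -0.003]] L 0.106 ang -88.6
[[482.0, 299.0], [482.0, 339.0]] [[0.444, -0.332], [0.369, -0.327]] L 0.075 ang 176.0
[[400.0, 297.0], [400.0, 337.0]] [[0.444, -0.173], [0.369, -0.17]] L 0.075 ang 177.9
[[268.5, 272.0], [268.5, 310.0]] [[0.486, 0.084], [0.413, 0.083]] L 0.073 ang -179.0
[[322.29998779296875, 311.1000061035156], [324.79998779296875, 267.1000061035156]] [[0.414, -0.021], [0.498, -0.027]] L 0.084 ang -3.7
[[419.0, 276.0], [458.0, 276.0]] [[0.485, -0.212], [0.487, -0.288]] L 0.077 ang -88.6
[[358.5, 255.0], [358.5, 293.0]] [[0.523, -0.094], [0.45, -0.092]] L 0.074 ang 178.9
[[123.4000015258789, 283.6000061035156], [149.39999389648438, 249.8000030517578]] [[0.457, 0.368], [0.524, 0.321]] L 0.082 ang -34.9
[[368.79998779296875, 244.8000030517578], [420.70001220703125, 246.8000030517578]] [[0.544, -0.114], [0.542, -0.218]] L 0.103 ang -90.8
[[456.0, 236.0], [495.0, 236.0]] [[0.565, -0.289], [0.567, -0.367]] L 0.078 ang -88.6
[[348.79998779296875, 174.6999969482422], [352.8999938964844, 237.8000030517578]] [[0.686, -0.07
[... 3398 characters left out ...]
], [1.472, -0.202]] L 0.137 ang 143.9
(172, 223) [ 137  188   70   69 3732] circle ((0.5800925493240356, 0.2870253026485443), 0.07394900918006897) ell ((0.58235102891922, 0.2849668264389038), (0.1394796073436737, 0.140804722905159), 9.998376846313477)
(269, 248) [ 245  224   48   51 1809] circle ((0.5321436524391174, 0.08382802456617355), 0.05090828612446785) ell ((0.5342658758163452, 0.08423323929309845), (0.09499410539865494, 0.09608637541532516), 76.73405456542969)
(323, 252) [  309   189   203   152 12493] circle ((0.5211923122406006, -0.23314815759658813), 0.23537380993366241) ell ((0.5091559886932373, -0.23537321388721466), (0.30196118354797363, 0.3866288363933563), 16.086124420166016)
```

Run:
```python
from h import *
plan(.434,.083,.15,1)
```

```text
at [ 0.1526 -0.5539  0.2305] yaw 15.4 roll 14.4 shift after turn cm [ 29.25 -63.17   8.15] before [ 44.04 -53.91   8.15]
```

Emit:
send_rows(
  steps=[1,0,0,0,7.2,1,0,0,0,7.2,1,1.8,-3.9,0.2,0,1,1.8,-3.9,0.2,0,1,1.8,-3.9,0.2,0,1,1.8,-3.9,0.2,0,1,1.8,-3.9,0.2,0,1,1.8,-3.9,0.5,0,1,1.8,-3.9,0.5,0,1,1.8,-3.9,0.5,0,1,1.8,-3.9,0.5,0,1,1.8,-3.9,0.5,0],
  newtons=100,
)

```text
clock: 1.3
position: [0.326, -0.1595, 0.196]
ee_rot: [0.0, 1.0, 0.008, 0.0]
contact_force: [0.1, -1.4, 0.4]
width: 0.0854
gripper_force: 0.0
```

Emit:
send_rows(
  steps=[1,1.8,-3.9,0.8,0,1,1.8,-3.9,0.8,0,1,1.8,-3.9,0.8,0,1,1.8,-3.9,0.8,0,1,1.8,-3.9,0.8,0,1,1.9,-4.3,0.6,0,1,0,0,0,0,1,0,0,0,0],
)

```text
clock: 2.1
position: [0.4301, 0.0794, 0.1497]
ee_rot: [0.0, 1.0, 0.01, -0.001]
contact_force: [-1.1, 0.1, 0.1]
width: 0.0856
gripper_force: 0.0
```

Run:
```python
from h import *
plan(.434,.083,.15,1)
p,r,a=pose();w=get_image("wrist");cv2.imwrite("pics/w1.png",w["color"][:,:,::-1])
np.savez("w1.npz",c=w["color"],m=w["mtx"],mt=w["mount"],p=p,r=r)
print(w["mtx"],w["mount"])
T=np.eye(4);T[:3,:3]=r;T[:3,3]=p;T=T@w["mount"]
for e,q in bars(w["color"],w["mtx"],T,.072,amin=200): print(e.round(1).tolist(),q.round(3).tolist())
```

```text
at [0.4301 0.0794 0.1497] yaw 1.19 roll 0.19 shift after turn cm [ 0.39 -0.35 -0.03] before [ 0.39 -0.35 -0.03]
[[291.80573133   0.         251.37562917]
 [  0.         291.80573133 193.45842317]
 [  0.           0.           1.        ]] [[-4.43067529e-04 -9.57169719e-01 -2.89527084e-01  7.39711218e-02]
 [ 9.99999885e-01 -4.76945887e-04  4.64574248e-05  2.40128508e-04]
 [-1.82556392e-04 -2.89527031e-01  9.57169820e-01 -1.41788594e-01]
 [ 0.00000000e+00  0.00000000e+00  0.00000000e+00  1.00000000e+00]]
[[243.0, 260.5], [321.0, 260.5]] [[0.378, 0.085, 0.072], [0.38, 0.019, 0.072]]
[[0.0, 313.5], [511.0, 313.5]] [[0.32, 0.303, 0.072], [0.329, -0.156, 0.072]]
[[486.5, 174.0], [486.5, 248.0]] [[0.457, -0.102, 0.072], [0.394, -0.118, 0.072]]
[[245.0, 239.10000610351562], [249.1999969482422, 124.30000305175781]] [[0.398, 0.084, 0.072], [0.49, 0.082, 0.072]]
[[424.1000061035156, 242.0], [437.79998779296875, 77.80000305175781]] [[0.398, -0.065, 0.072], [0.525, -0.05, 0.072]]
[[352.0, 64.30000305175781], [367.5, 111.80000305175781]] [[0.532, 0.011, 0.072], [0.501, -0.004, 0.072]]
[[16.5, 94.5], [67.69999694824219, 51.79999923706055]] [[0.508, 0.248, 0.072], [0.536, 0.207, 0.072]]
[[394.3999938964844, 35.400001525878906], [426.29998779296875, 83.19999694824219]] [[0.551, -0.015, 0.072], [0.521, -0.042, 0.072]]
[[482.8999938964844, -1.5], [499.8999938964844, 52.5]] [[0.574, -0.069, 0.072], [0.542, -0.089, 0.072]]
[[227.39999389648438, -5.599999904632568], [315.1000061035156, 52.900001525878906]] [[0.573, 0.098, 0.072], [0.539, 0.038, 0.072]]
```

View pics/w1.png

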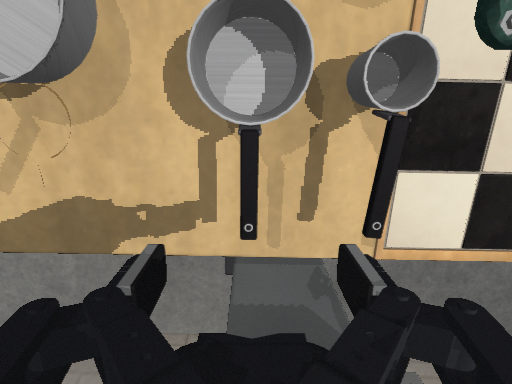

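The wrist view shows the medium handle from (249,124) to (247,240), running almost straight toward the robot. It lies on the tool's centre line between the open fingers. The small handle runs from (398,112) to (374,238).

Emit:
send_rows(
  steps=[1,0,0,0,2.4,1,0.6,-0.4,0,0,1,0,0,2,0,1,0,0,2,0,1,0,0,2,0,1,0,0,2,0,1,0,0,1.5,0,1,0,0,0.7,0,1,0,0,0,0,-1,0,0,0,0,-1,0,0,0,0,-1,0,0,0,0],
  newtons=100,
)

```text
clock: 3.35
position: [0.4374, 0.0824, 0.049]
ee_rot: [0.0, 1.0, -0.012, 0.001]
contact_force: [1.2, 0.3, -0.2]
width: 0.0441
gripper_force: 0.0
```

Emit:
send_rows(
  steps=[-1,0,0,0,0,-1,0,0,0,0,-1,0,0,0,0,-1,0,0,0,0,-1,0,0,0,0],
)

```text
clock: 3.85
position: [0.4369, 0.0825, 0.0485]
ee_rot: [-0.0, 1.0, -0.012, 0.0]
contact_force: [-1.6, 0.6, 4.1]
width: 0.0118
gripper_force: 97.5
```

Emit:
send_rows(
  steps=[-1,0,0,-0.5,0,-1,0,0,-1,0,-1,0,0,-1.5,0,-1,0,0,-2,0,-1,0,0,-2,0,-1,0,0,-2,0,-1,0,0,-1,0,-1,0,0,-0.5,0,-1,0,0,0,0,-1,0,0,0,0],
)

```text
clock: 4.85
position: [0.4361, 0.0824, 0.1525]
ee_rot: [0.0, 1.0, -0.012, -0.001]
contact_force: [-0.8, 1.2, -2.1]
width: 0.0119
gripper_force: 97.4
```

Run:
```python
from h import *
s=get_state();print(s["contact_force"],s["width"],s["gripper_force"])
p,r,a=pose()
w=get_image("wrist");b=get_image("scene")
cv2.imwrite("pics/w2.png",np.hstack([cv2.resize(w["color"],(400,300)),cv2.resize(b["color"][60:300,200:512],(390,300))])[:,:,::-1])
# target: medium centre over large centre, handle at 196 deg -> tool yaw 16
L=np.array([.582,.285]);th=np.radians(196)
off=.1+0
plan(*(L+off*np.array([np.cos(th),np.sin(th)])),.15,16)
```

```text
[-0.83870401  1.23032035 -2.06553332] 0.011868183325109591 97.3892891407013
at [0.436  0.0824 0.1523] yaw -1.4 roll -17.4 shift after turn cm [  9.62 -15.46   0.22] before [  4.56 -17.62   0.22]
```

View pics/w2.png

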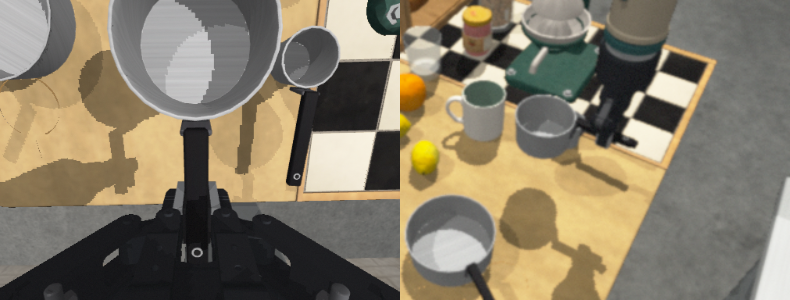

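The medium pan hangs level in the jaws. Its handle is centred at column 195 of the left panel, and it is clear of the mug and the large pan.

Emit:
send_rows(
  steps=[-1,0,0,0,-4.3,-1,0,0,0,-4.3,-1,0,0,0,-4.4,-1,0,0,0,-4.4,-1,0.8,-1.3,0,0,-1,1.4,-2.2,0,0,-1,1.4,-2.3,0,0,-1,1.4,-2.3,0,0,-1,1.4,-2.3,0,0,-1,1.4,-2.2,0,0,-1,1.1,-1.7,0,0,-1,0.7,-1.1,0,0],
)

```text
clock: 6.15
position: [0.4866, 0.2582, 0.1522]
ee_rot: [0.0, 0.99, 0.14, -0.001]
contact_force: [-0.5, 0.4, -1.2]
width: 0.012
gripper_force: 97.6
```

Emit:
send_rows(
  steps=[-1,0,0,0,0,-1,0,0,0,0,-1,0,0,0,0],
)

```text
clock: 6.45
position: [0.486, 0.2558, 0.153]
ee_rot: [0.0, 0.99, 0.139, -0.001]
contact_force: [0.6, -0.3, -2.2]
width: 0.0119
gripper_force: 97.6
```

Run:
```python
from h import *
L=np.array([.583,.283]);th=np.radians(195.8)
plan(*(L+.1*np.array([np.cos(th),np.sin(th)])),.053,15.8)
p,r,a=pose();w=get_image("wrist");t=get_image("top")
T=np.eye(4);T[:3,:3]=r;T[:3,3]=p;T=T@w["mount"]
cv2.imwrite("pics/w3.png",np.hstack([cv2.resize(w["color"],(400,300)),cv2.resize(t["color"][170:320,90:290],(400,300),interpolation=cv2.INTER_CUBIC)])[:,:,::-1])
print(T.round(4).tolist())
```

```text
at [0.486  0.2558 0.153 ] yaw 15.97 roll 0.17 shift after turn cm [ 0.08  0.02 10.  ] before [ 0.08  0.02 10.  ]
[[0.2746, -0.9201, -0.2794, 0.5573], [-0.9616, -0.2625, -0.0807, 0.2761], [0.0009, 0.2909, -0.9568, 0.2947], [0.0, 0.0, 0.0, 1.0]]
```

View pics/w3.png

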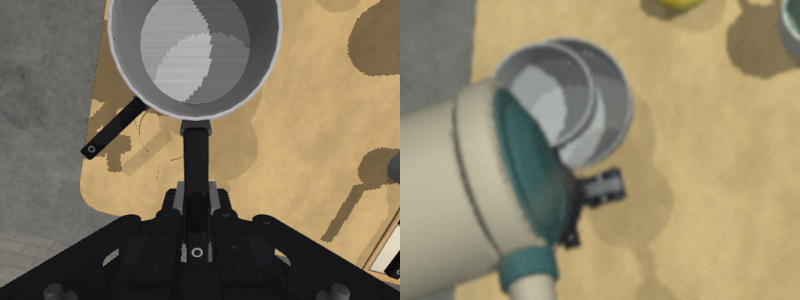

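The carried medium pan's rim bottom is at (195,120) in the left panel, which puts its centre at (0.583, 0.283), right over the large pan. The large handle at (90,150) lies well to the side, so I can lower.

Emit:
send_rows(
  steps=[-1,0,0,1,0,-1,0,0,1.5,0,-1,0,0,1.5,0,-1,0,0,1.5,0,-1,0,0,1.5,0,-1,0,0,1.2,0,-1,0,0,0.8,0,-1,0,0,0.4,0,-1,0,0,0.3,0,-1,0,0,0.2,0,-1,0,0,0,0],
)

```text
clock: 7.65
position: [0.4868, 0.257, 0.0544]
ee_rot: [-0.0, 0.99, 0.139, 0.0]
contact_force: [-0.5, 0.1, -1.8]
width: 0.0118
gripper_force: 97.6
```

Emit:
send_rows(
  steps=[-1,0,0,0.1,0,-1,0,0,0.05,0,-1,0,0,0,0,-1,0,0,0,0],
)

```text
clock: 8.05
position: [0.4867, 0.257, 0.0531]
ee_rot: [-0.0, 0.99, 0.139, 0.0]
contact_force: [-0.9, -0.2, 0.9]
width: 0.0117
gripper_force: 97.8
```

Emit:
send_rows(
  steps=[-0.6,0,0,0.05,0,-0.4,0,0,0,0,0,0,0,0,0,0,0,0,0,0,0,0,0,0,0,0,0,0,-0.5,0,0,0,0,-1.5,0,0,0,0,-2,0,0,0,0,-3,0,0,0,0,-3,0,1,0,0,-1,0,1,0,0,0,0],
)

```text
clock: 9.25
position: [0.4876, 0.2573, 0.164]
ee_rot: [-0.0, 0.99, 0.139, 0.002]
contact_force: [0.1, 0.6, 0.5]
width: 0.0702
gripper_force: 0.0
```

Run:
```python
from h import *
c=np.load("w1.npz");T=np.eye(4);T[:3,:3]=c["r"];T[:3,3]=c["p"];T=T@c["mt"]
w=cast([(374.5,237),(398,116)],c["m"],T,.072);print("small bar",w.round(4).tolist())
d=w[0]-w[1];d/=np.linalg.norm(d);g=w[0]-d*.03;print("ang",np.degrees(np.arctan2(d[1],d[0])),"grip",g)
yaw=(np.degrees(np.arctan2(d[1],d[0]))+180+90)%180-90
plan(g[0],g[1],.155,yaw)
```

```text
small bar [[0.4022, -0.0229, 0.072], [0.4986, -0.0262, 0.072]]
ang 178.0475429996255 grip [ 0.43213927 -0.02390406  0.072     ]
at [0.4876 0.2573 0.164 ] yaw 16.0 roll 17.96 shift after turn cm [-4.59 28.3   0.84] before [-13.09  25.5    0.84]
```

Emit:
send_rows(
  steps=[1,0,0,0,6,1,0,0,0,6,1,0,0,0,6,1,-0.6,4,0.1,0,1,-0.6,4,0.1,0,1,-0.6,4,0.1,0,1,-0.6,4,0.1,0,1,-0.6,4,0.1,0,1,-0.7,4,0.1,0,1,-0.7,4,0.2,0,1,0,0,0,0,1,0,0,0,0],
)

```text
clock: 10.45
position: [0.4318, -0.0217, 0.153]
ee_rot: [-0.001, 1.0, -0.019, -0.001]
contact_force: [0.1, 0.0, -0.1]
width: 0.0854
gripper_force: 0.0
```

Run:
```python
from h import *
p,r,a=pose();w=get_image("wrist");t=get_image("top")
T=np.eye(4);T[:3,:3]=r;T[:3,3]=p;T=T@w["mount"]
for e,q in bars(w["color"],w["mtx"],T,.072,vmax=60,amin=200):
    if abs(q[0,1]-q[1,1])<.03: print(e.round(1).tolist(),q.round(3).tolist())
plan(.432,-.024,.048,-2)
cv2.imwrite("pics/w4.png",np.hstack([cv2.resize(w["color"],(400,300)),cv2.resize(t["color"][170:320,90:290],(400,300),interpolation=cv2.INTER_CUBIC)])[:,:,::-1])
```

```text
[[255.10000610351562, 235.0], [257.6000061035156, 109.19999694824219]] [[0.402, -0.024, 0.072], [0.503, -0.029, 0.072]]
[[343.0, 74.0], [343.0, 165.0]] [[0.524, -0.09, 0.072], [0.459, -0.094, 0.072]]
[[489.0, 159.0], [489.0, 69.0]] [[0.459, -0.206, 0.072], [0.524, -0.193, 0.072]]
at [ 0.4325 -0.0206  0.1535] yaw -1.98 roll 0.02 shift after turn cm [-0.02  0.35 10.55] before [-0.02  0.35 10.55]
```

View pics/w4.png

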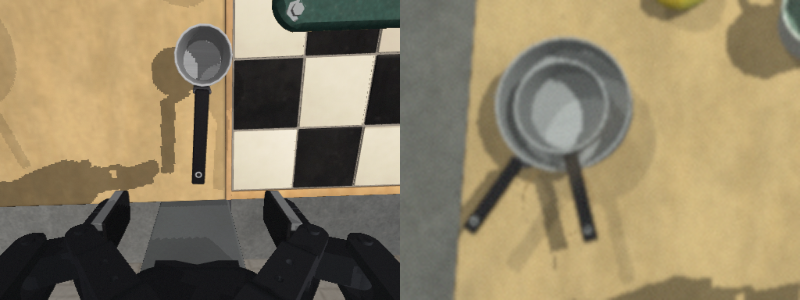

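The right panel shows the medium pan sitting inside the large one, with the handles spread to (471,230) and (588,235), about 50° apart. In the left panel the small handle runs from (203,85) to (199,184), under the gripper.

Emit:
send_rows(
  steps=[1,0,0.4,0,0.8,1,0,0,2,0,1,0,0,2,0,1,0,0,2,0,1,0,0,2,0,1,0,0,1.5,0,1,0,0,0.8,0,1,0,0,0.2,0,-1,0,0,0,0,-1,0,0,0,0,-1,0,0,0,0,-1,0,0,0,0],
)

```text
clock: 11.75
position: [0.4332, -0.0255, 0.0498]
ee_rot: [0.0, 1.0, -0.024, 0.001]
contact_force: [0.7, 0.4, 0.6]
width: 0.0284
gripper_force: 0.0
```

Emit:
send_rows(
  steps=[-1,0,0,0,0,-1,0,0,0,0,-1,0,0,0,0,-1,0,0,0,0,-1,0,0,0,0],
)

```text
clock: 12.25
position: [0.4327, -0.0254, 0.0494]
ee_rot: [0.0, 1.0, -0.024, 0.0]
contact_force: [-0.9, -0.8, 2.9]
width: 0.0117
gripper_force: 97.6
```

Run:
```python
from h import *
s=get_state();print(s["contact_force"],s["width"],s["gripper_force"])
plan(.432,-.0255,.048,-2.8)
t=get_image("top")
for e,w in bars(t["color"],t["mtx"],t["T"],.074):
    if w[:,1].min()>.15 and np.linalg.norm(w[0]-w[1])<.14: print(e.round(1).tolist(),w[:,:2].round(3).tolist())
hsv=cv2.cvtColor(t["color"],cv2.COLOR_RGB2HSV)
m=((hsv[...,1]<60)&(hsv[...,2]>60)).astype(np.uint8);m[:, :130]=0
l=cv2.connectedComponents(m)[1];i=l[223,172]
cn=max(cv2.findContours((l==i).astype(np.uint8),0,cv2.CHAIN_APPROX_NONE)[0],key=len)[:,0]
print(cv2.fitEllipse(cast(cn,t["mtx"],t["T"],.055)[:,:2].astype(np.float32)))
```

```text
[-0.88425442 -0.84465155  2.89195438] 0.011681017443500714 97.59026169776917
at [ 0.4327 -0.0254  0.0494] yaw -2.8 roll 0.0 shift after turn cm [-0.07  0.01  0.14] before [-0.07  0.01  0.14]
[[123.5, 283.6000061035156], [149.39999389648438, 249.8000030517578]] [[0.457, 0.367], [0.524, 0.321]]
[[174.39999389648438, 246.89999389648438], [183.5, 282.3999938964844]] [[0.53, 0.272], [0.462, 0.25]]
((0.5814000964164734, 0.28472644090652466), (0.1398046910762787, 0.1424282342195511), 109.86848449707031)
```

Emit:
send_rows(
  steps=[-1,0,0,-0.5,0,-1,0,0,-1,0,-1,0,0,-1.5,0,-1,0,0,-2,0,-1,0,0,-2,0,-1,0,0,-2,0,-1,0,0,-1.5,0,-1,0,0,-1,0,-1,0,0,0,0],
)

```text
clock: 13.2
position: [0.4337, -0.0255, 0.1658]
ee_rot: [0.0, 1.0, -0.024, 0.002]
contact_force: [0.3, 0.8, -0.8]
width: 0.0118
gripper_force: 97.5
```

Emit:
send_rows(
  steps=[-1,0,0,0,-3,-1,0,0,0,-6,-1,0,0,0,-6.5,-1,0,0,0,-6.5,-1,0,0,0,-6.5,-1,0,0,0,-6.5,-1,0,0,0,-6.5,-1,0,0,0,-6.5,-1,0,0,0,-6.5,-1,0,0,0,-6.5,-1,0,0,0,-6,-1,0,0,0,-3],
)

```text
clock: 14.4
position: [0.432, -0.0252, 0.1633]
ee_rot: [-0.001, 0.832, 0.555, -0.001]
contact_force: [0.1, 0.3, -0.8]
width: 0.0118
gripper_force: 97.5
```

Run:
```python
from h import *
s=get_state();print(s["width"],s["gripper_force"]);plan(.544,.192,.165,67)
```

```text
0.011781436373720226 97.50906586647034
at [ 0.432  -0.0252  0.1633] yaw 67.38 roll 0.38 shift after turn cm [24.37  1.82 -0.18] before [24.36  1.98 -0.18]
```

Emit:
send_rows(
  steps=[-1,1,0.1,0,0,-1,2,0.2,0,0,-1,3,0.2,0,0,-1,3,0.2,0,0,-1,3,0.2,0,0,-1,3,0.2,0,0,-1,3,0.2,0,0,-1,3,0.2,0,0,-1,2,0.2,0,0,-1,1.4,0.1,0,0,-1,0,0,0,0,-1,0,0,0,0],
)

```text
clock: 15.6
position: [0.5432, 0.1923, 0.1637]
ee_rot: [-0.0, 0.833, 0.553, -0.001]
contact_force: [-0.5, -0.3, -1.5]
width: 0.0115
gripper_force: 97.5
```

Run:
```python
from h import *
plan(.544,.192,.0565,67)
p,r,a=pose();w=get_image("wrist");b=get_image("scene")
T=np.eye(4);T[:3,:3]=r;T[:3,3]=p;T=T@w["mount"];np.save("T5.npy",T);print(w["mtx"][:2].round(1).tolist(),T.round(4).tolist())
cv2.imwrite("pics/w5.png",np.hstack([cv2.resize(w["color"],(400,300)),cv2.resize(b["color"][130:330,150:410],(390,300))])[:,:,::-1])
```

```text
at [0.5432 0.1923 0.1637] yaw 67.21 roll 0.21 shift after turn cm [ 0.02  0.1  10.72] before [ 0.02  0.1  10.72]
[[291.8, 0.0, 251.4], [0.0, 291.8, 193.5]] [[0.9218, -0.3707, -0.1138, 0.5722], [-0.3878, -0.8819, -0.2682, 0.2603], [-0.001, 0.2914, -0.9566, 0.3054], [0.0, 0.0, 0.0, 1.0]]
```

View pics/w5.png

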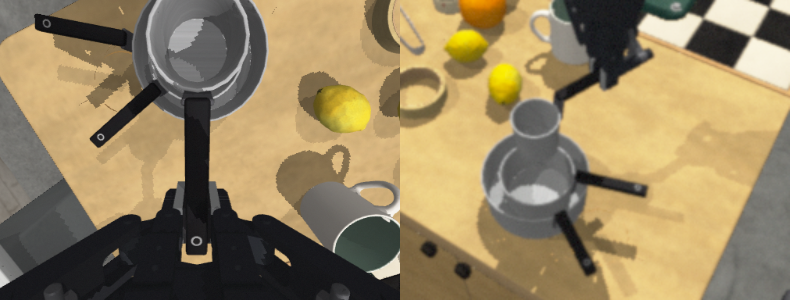

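The left panel shows the small pan over the medium one, with all three handles fanned: tips at (45,22), (100,138) and (197,240). The mug sits to the tool's +y side near (345,235), so I'll check its clearance before lowering.

Run:
```python
from h import *
T=np.load("T5.npy");w=get_image("wrist");K=w["mtx"]
hsv=cv2.cvtColor(w["color"],cv2.COLOR_RGB2HSV)
c=np.load("cam0.npz")
# mug rim from the initial top view: green inside + white rim
h0=cv2.cvtColor(c["tc"],cv2.COLOR_RGB2HSV);m=((h0[...,0]>65)&(h0[...,0]<100)&(h0[...,1]>60)).astype(np.uint8)
m[:, :275]=0;m[:,325:]=0;m[:150]=0;m[205:]=0
cn=np.vstack(cv2.findContours(m,0,cv2.CHAIN_APPROX_NONE)[0])[:,0]
(x,y),rad=cv2.minEnclosingCircle(cast(cn,c["tm"],c["tT"],.09)[:,:2].astype(np.float32));print("mug",x,y,rad)
p,r,a=pose();print("mug in tool cm",(r.T@(np.array([x,y,.09])-p)*100).round(1))
# small rim centre: near edge pixel of the carried rim at rim height
q=cast([(197/400*512,92/300*384),(145/400*512,30/300*384),(249/400*512,30/300*384)],K,T,.163-.0494+.055);print("rim pts",q.round(4).tolist())
```

```text
Traceback (most recent call last):
ValueError: need at least one array to concatenate
```

Run:
```python
from h import *
T=np.load("T5.npy");w=get_image("wrist");K=w["mtx"]
c=np.load("cam0.npz")
x,y=cast([(300,175),(281,175),(319,175)],c["tm"],c["tT"],.09)[:,:2][0];print("mug",x,y)
print(cast([(281,175),(319,175)],c["tm"],c["tT"],.09)[:,1])
p,r,a=pose();print("mug in tool cm",(r.T@(np.array([x,y,.09])-p)*100).round(1))
q=cast([(197/400*512,92/300*384),(145/400*512,30/300*384),(249/400*512,30/300*384)],K,T,.163-.0494+.055);print("rim pts",q.round(4).tolist())
```

```text
mug 0.678637973127016 0.025016360974250848
[ 0.06303716 -0.0130009 ]
mug in tool cm [-10.1  18.9   7.4]
rim pts [[0.5701, 0.2549, 0.1686], [0.5568, 0.2957, 0.1686], [0.6086, 0.2739, 0.1686]]
```

The mug is about 20 cm from the tool, so it is clear. The small pan's centre, (0.582, 0.283), is over the nest.

Emit:
send_rows(
  steps=[-1,0,0,1,0,-1,0,0,1.5,0,-1,0,0,1.5,0,-1,0,0,1.5,0,-1,0,0,1.5,0,-1,0,0,1.4,0,-1,0,0,0.9,0,-1,0,0,0.5,0,-1,0,0,0.4,0,-1,0,0,0.2,0,-1,0,0,0,0],
)

```text
clock: 16.9
position: [0.544, 0.1926, 0.0604]
ee_rot: [0.0, 0.833, 0.553, 0.0]
contact_force: [-0.5, -0.4, -1.5]
width: 0.0121
gripper_force: 97.5
```

Emit:
send_rows(
  steps=[-1,0,0,0.1,0,-1,0,0,0.1,0,-1,0,0,0,0,-1,0,0,0,0],
)

```text
clock: 17.3
position: [0.5441, 0.1926, 0.0585]
ee_rot: [0.0, 0.833, 0.553, 0.0]
contact_force: [0.1, 0.3, -0.7]
width: 0.0118
gripper_force: 97.6
```

Emit:
send_rows(
  steps=[-1,0,0,0.1,0,-1,0,0,0,0,-1,0,0,0,0],
)

```text
clock: 17.6
position: [0.544, 0.1923, 0.0577]
ee_rot: [0.0, 0.833, 0.553, 0.0]
contact_force: [-0.9, -1.4, 3.5]
width: 0.0116
gripper_force: 98.0
```

Contact, so I'll release and rise.

Emit:
send_rows(
  steps=[-0.6,0,0,0,0,-0.4,0,0,0,0,-0.1,0,0,0,0,-0.1,0,0,0,0,-0.1,0,0,0,0,-0.1,0,0,-0.5,0,-0.1,0,0,-1.5,0,-0.1,0,0,-2,0,-0.1,0,0,-3,0,-0.1,0,0,-3,0,-0.1,0,0,-3,0,-0.1,0,0,-2,0],
)

```text
clock: 18.8
position: [0.5447, 0.1928, 0.2101]
ee_rot: [0.001, 0.833, 0.553, 0.002]
contact_force: [0.4, -0.8, 0.4]
width: 0.0386
gripper_force: 0.0
```

Emit:
send_rows(
  steps=[0,-3,2,-1,0,0,-3,2,-1,0,0,-3,2,0,0,0,-3,2,0,0,0,-3,2,0,0,0,-3,2,0,0,0,-3,2,0,0,0,-2,1,0,0,0,0,0,0,0,0,0,0,0,0],
)

```text
clock: 19.8
position: [0.5928, -0.0775, 0.2274]
ee_rot: [-0.0, 0.833, 0.553, 0.0]
contact_force: [0.1, 0.4, -1.1]
width: 0.0429
gripper_force: 0.0
```

Run:
```python
from h import *
t=get_image("top");b=get_image("scene")
for k,i in(("t",t),("s",b)):
  for e,w in bars(i["color"],i["mtx"],i["T"],.076):
    if w[:,1].min()>.15 and w[:,0].min()>.4 and w[:,0].max()<.7 and .04<np.linalg.norm(w[0]-w[1])<.14:
        d=w[np.argmax(np.hypot(*(w[:,:2]-[.583,.284]).T))]-[.583,.284,.076]
        print(k,w[:,:2].round(3).tolist(),"tip from nest centre",np.hypot(*d[:2]).round(3),(np.degrees(np.arctan2(d[1],d[0]))%360).round(1))
cv2.imwrite("pics/end.png",np.hstack([cv2.resize(t["color"][150:300,90:290],(400,300),interpolation=2),cv2.resize(b["color"][180:330,160:360],(400,300),interpolation=2)])[:,:,::-1])
```

```text
t [[0.456, 0.366], [0.524, 0.319]] tip from nest centre 0.151 147.1
t [[0.531, 0.271], [0.448, 0.245]] tip from nest centre 0.14 196.0
t [[0.568, 0.253], [0.53, 0.165]] tip from nest centre 0.13 245.7
s [[0.524, 0.327], [0.455, 0.374]] tip from nest centre 0.157 145.1
s [[0.532, 0.283], [0.453, 0.238]] tip from nest centre 0.138 199.4
s [[0.564, 0.264], [0.538, 0.157]] tip from nest centre 0.134 250.6
```

View pics/end.png

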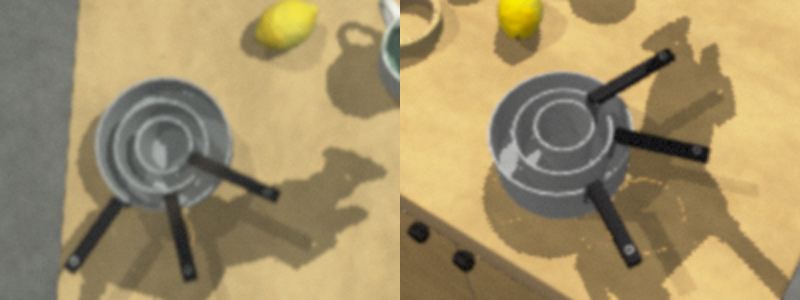

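Both panels show three concentric rims with level handles. The handles point to about 147°, 196° and 246°, roughly 50° apart, and the arm is clear. Handing in.

```bash
python3 -c "
from rig import sign_off
print(sign_off())"
```

```text
the job is handed in; nothing more can be done
None
```

The three pans are nested (small in medium in large), standing flat in the last pictures with handles fanned about 50° apart; the mug was not touched, and I handed the job in at about 20 s.

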